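# Shift the welding turntable's gear lever into the green slot

### The job

Push the gear lever of the welding turntable out of the slot marked red, through the H-shaped gate, and fully home into the slot marked green, without running it into the yellow or blue slot on the way. Only push it gently with the fingers: do not pinch the lever or force it against the gate. Leave the can, hammer, brush and pipe piece alone, and finish with the hand clear.

Things in the scene. Friction and masses are not known exactly. Their poses are not given: they have to be found in the camera images.
- gearbox: fixed blue drive box of the welding turntable, 180 (x) by 150 (y) by 127 mm high; origin at the centre of its underside, below the gate's centre and the lever's pivot (15 mm up). Turned about z: its own x runs along the slots, away from the robot, to the round work table (210 mm across, centre at x = +240 mm, up to 150 mm high); its own y runs from column to column.
- gate_centre (a point): middle of the H-gate on the top of the gate plate (127 mm above the bench, 170 by 144 mm, 12 mm thick). In the gearbox's axes: two columns at y = +20 and -20 mm, slots 16 mm wide from x = -30 to +30 mm, joined by a crossbar from x = -10 to +10 mm. So four slots, two a column, one on each side of the crossbar. The 12 mm rod can change column only in the crossbar.
- selector (a joint): sideways lean of the lever (rad): 0 upright, positive leans it to the gearbox's +y. About +0.185 in the column at y = +20 mm, about -0.185 in the one at y = -20 mm (0.02 of play either way). Starts in the +y column. Stays where it is left.
- shift (a joint): lean of the lever along the slots (rad): 0 upright, in the crossbar; positive leans it to the gearbox's +x. About +0.215 or -0.215 fully home, the rod at the slot's end. Free to change column within about 0.04 of 0. Starts 0.12 to 0.2 into the -x side. Stiff: a push of 2 to 4 N at the grip moves it either way, and it stays where it is left.
- handle: the lever: a 12 mm steel rod with a smooth black cylindrical grip 28 mm in diameter and 70 mm long, its lower end 150 mm and its top 220 mm from the pivot along the lever; origin at the pivot (15 mm above the bench inside the box), z along the lever towards the grip.
- lever_grip (a point): centre of the black grip, on the lever's axis, 185 mm from the pivot; about 200 mm above the bench when the lever is upright, and about 40 mm further out along a slot when home in it.
- lever_at_gate (a point): point on the rod's axis at the level of the gate plate, 106 mm from the pivot. When fully home it is about 27 mm, measured level, from the centre of the disc of that slot.
- green_mark: green round disc, 20 mm across and 3 mm high, stuck on top of the gate plate beyond the closed end of one slot; origin at its underside. It marks the slot wanted. Discs sit at x = +50 or -50 and y = +20 or -20 mm in the gearbox's axes; green, yellow and blue change places among three of these from start to start.
- red_mark: red round disc, 20 mm across and 3 mm high, stuck on top of the gate plate beyond the closed end of one slot; origin at its underside. It marks the slot in which the lever starts, always the one at x = -50, y = +20 mm in the gearbox's axes.
- yellow_mark: yellow round disc, 20 mm across and 3 mm high, stuck on top of the gate plate beyond the closed end of one slot; origin at its underside. Not wanted.
- blue_mark: blue round disc, 20 mm across and 3 mm high, stuck on top of the gate plate beyond the closed end of one slot; origin at its underside. Not wanted.
- can: bystander: upright metal spray can, 62 mm across, 170 mm high, loose, on the gearbox's +y side; origin at its underside
- hammer: bystander: hammer lying loose on the bench on the gearbox's -y side
- brush: bystander: brush lying loose on the bench on the gearbox's +y side, beyond the can
- nipple: bystander: short steel pipe piece standing loose, 48 mm across, 60 mm high, on the gearbox's -y side

How it is judged:
By the outcome, as a careful person would: the job done as asked, in the order asked, and still so for the second after the job is handed in, with the robot touching nothing.
It also fails if it takes over 67 s, if anything falls off the work surface, if the arm or the gripper's body presses on something with over 40 N, if the wrist force passes 120 N, or if a joint passes its speed limit or range.

### The arm

A 7-joint arm with a two-finger parallel gripper is mounted at the origin on the work surface. World frame = base frame: x ahead of the robot, y to its left, z up, the work surface at z = 0. Lengths are in m, angles in rad, forces in N, time in s.
With the tool pointing down it reaches from about 0.425 to 0.925 m from the base axis. Payload 6.8 kg.
Tool frame: the origin (TCP) lies on the centre line of the jaws, within the pads' length; the fingertips stand 17 mm ahead of it and the grasp point (between the pads) lies 2 mm behind it; z points along the fingers, x is the direction in which the jaws open and shut, and the axes are right-handed (so a half turn about z gives the same grasp; the last joint's range is limited). The gripper opens to 85 mm and grips with 20 to 120 N. Pads are 22 mm wide; open, the fingers measure 114 mm over their backs; the gripper's body (76 mm by 85 mm) begins 54 mm behind the grasp point. The pads swing forward as they close: fully open they stand 13 mm farther back than shut.
Start: joints at [-1.394, 0.477, 0.022, 1.555, -0.011, 1.109, -0.083], TCP at [0.19, 0.648, 0.248] pointing down, gripper open.
Joint ranges: [-2.96, 2.96], [-0.34, 2.1], [-1.41, 1.46], [0.24, 2.44], [-1.37, 4.51], [0.17, 1.92], [-2.96, 2.96]. Speed limits (rad/s): [2.39, 2.39, 3.14, 3.14, 3.14, 3.14, 3.14].

### API

Orientations are given as a rotation vector (axis times angle).
In Python, from bench import r gives the robot as it stands.
- The arm moves only by the tool arm_command, never from a script. Its argument "increments" is a list of rows, each a list of 3 entries, a list of its own where there are three numbers: the shift along the world's x, y, z in m, then the turn, a rotation vector about the world's x, y, z in rad, then the opening in per cent of the stroke, from 0 (shut) to 100 (fully open). A call has 1 to 10 rows; each row is the pose to reach, as a shift and turn from the pose commanded when the call began; what a row does not reach only later rows make up. A row lasts 1/10 s, in which the tool goes at most 50 mm and 8.59 degrees, less where a joint would pass 70% of its speed; a pose out of reach is approached as far as the arm can. A call with a gripper value outside its range is refused whole. The fingers move at their own pace and stop on an object; "newtons" is the grip in N (left out, the last holds). Time passes only in rows, so rows that repeat a pose let the fingers close. It gives the time, the measured TCP pose, the force and the opening at its end, in the units of the state.
- r.get_obs(): the state, without advancing time (a new reading comes with each control period).
- r.grab_frame(name): name is "side" or "top"; returns the picture (480x640x3 uint8, blue, green, red); there is no depth.
- r.camera_model(name): a dict with "camera_matrix" (3x3 intrinsics, pixels), "D" ([k1, k2, p1, p2, k3] as OpenCV has them; the pictures are not rectified), "camera_from_world" (4x4, takes a point from world to camera coordinates). Camera axes: x right, y down, z forward; pixel columns grow to the right and rows downward; lengths in m; the calibration is good to about 2 mm. A picture is of the moment at which its call begins. camera_model takes no time and is no camera call.
- r.hand_in(): hands the job in, once; it reports no verdict.
The state is a dict: "clock": time; "joints": joint angles; "qvel": joint speeds; "tau": joint torques, N m; "tcp_pos": TCP position; "orientation": TCP orientation; "contact_force": force on the tool from outside, world axes, zero at the start; "moment": the same for the moment, N m; "grip_width": finger opening in m.
Only numpy, scipy, OpenCV 4.12 (cv2) and the standard library are available. Lean on these libraries where they do the work, as an engineer would, in place of code of your own. Each camera call takes 0.05 s, during which the arm holds its last target. There are 200 camera calls.

## Working session

There is one attempt and no reset: what is moved stays moved. The work goes in short steps, Python scripts to look and compute and a tool call to move; the robot and the scene stay as the last step left them, time stands still between calls to the robot, and variables do not carry over. Pictures are saved under pics/ and viewed, about 8 in all and at most 12, crops included, and the job is handed in when it is done.

Besides the shell and the picture viewer there is one more tool, called after "Emit:" as name(argument=value, ...), one argument or row to a line, values as JSON. arm_command: Moves the arm, as the interface text tells. Its arguments: {"type":"object","properties":{"increments":{"type":"array","items":{"type":"array"}},"newtons":{"type":"number"}},"required":["increments"]}

```bash
mkdir -p pics
python3 - <<'E'
from bench import r
import cv2,numpy as np
for n in("top","side"):
    cv2.imwrite(f"pics/{n}0.png",r.grab_frame(n)); m=r.camera_model(n)
    T=np.array(m["camera_from_world"]);print(n,np.round(-T[:3,:3].T@T[:3,3],3),np.round(T[:3,:3],2).tolist(),np.round(m["camera_matrix"],0).tolist(),m["D"])
o=r.get_obs();print(o)
E
```

```text
top [0.412 0.047 0.962] [[0.02, -1.0, -0.02], [-0.99, -0.02, -0.16], [0.16, 0.03, -0.99]] [[439.0, 0.0, 314.0], [0.0, 439.0, 240.0], [0.0, 0.0, 1.0]] [-0.0723731  0.         0.         0.         0.       ]
side [ 0.015 -0.627  0.611] [[0.77, -0.64, -0.02], [-0.31, -0.35, -0.88], [0.56, 0.68, -0.47]] [[517.0, 0.0, 314.0], [0.0, 517.0, 244.0], [0.0, 0.0, 1.0]] [-0.04331256  0.          0.          0.          0.        ]
{'clock': 0.1, 'joints': array([-1.394069  ,  0.47772096,  0.0223123 ,  1.5563356 , -0.01149566,
        1.1093012 , -0.08308257]), 'qvel': array([ 0.00093185,  0.00027961,  0.00191363, -0.00251241,  0.00104185,
        0.0009561 ,  0.0003997 ]), 'tau': array([ 4.76664252e-03, -5.97760606e+01,  1.61383163e+00, -2.81951791e+01,
        1.28253055e-02,  4.98559530e-03,  1.68846901e-05]), 'tcp_pos': array([0.18952029, 0.64732731, 0.24742713]), 'orientation': array([ 2.51333069e+00,  1.88310056e+00, -1.95064124e-03]), 'contact_force': array([-0.76253676, -0.50295851, -0.49309636]), 'moment': array([-0.02979768,  0.03623028, -0.04196206]), 'grip_width': 0.08542235987376585}
```

View pics/top0.png

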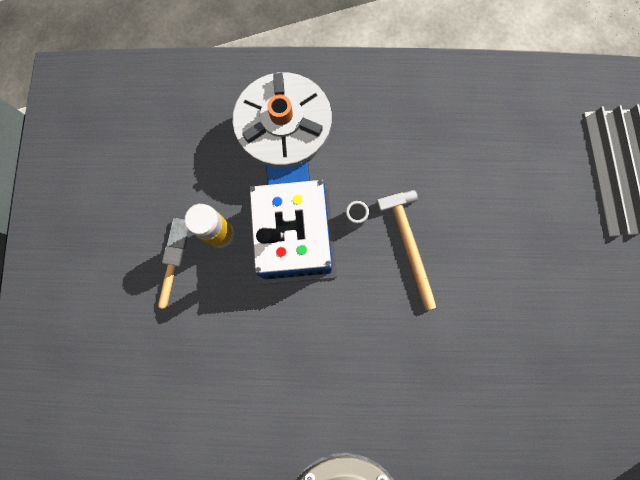

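View pics/side0.png

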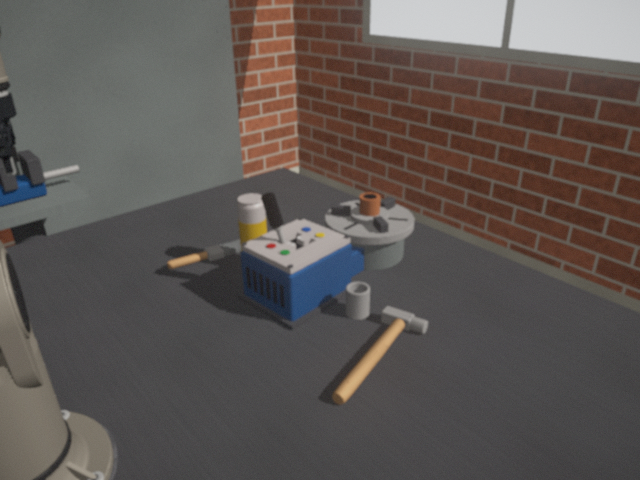

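Top view: red (281,252), green (302,250), blue (277,201), yellow (298,200), and the grip at about (267,236), leaning out over red's column. The side view agrees, so green is the −x, −y slot. The route is +x to the crossbar, −y across, then −x home.

```bash
cat > h.py <<'E'
from bench import r
import cv2,numpy as np
from scipy.spatial.transform import Rotation as R
from scipy.optimize import least_squares
def cam(n):
    m=r.camera_model(n);T=np.array(m["camera_from_world"]);return np.array(m["camera_matrix"]),np.array(m["D"]),T
def ray(n,px):
    K,D,T=cam(n);u=cv2.undistortPoints(np.array([[px]],float),K,D)[0,0]
    d=T[:3,:3].T@np.array([u[0],u[1],1]);return -T[:3,:3].T@T[:3,3],d
def plane(n,px,z):
    c,d=ray(n,px);return c+d*(z-c[2])/d[2]
def proj(n,P):
    K,D,T=cam(n);return cv2.projectPoints(np.atleast_2d(P).astype(float),cv2.Rodrigues(T[:3,:3])[0],T[:3,3],K,D)[0][:,0]
def cross(p,q):
    (a,d),(b,e)=ray("top",p),ray("side",q)
    t=np.linalg.lstsq(np.c_[d,-e],b-a,rcond=None)[0];P,Q=a+t[0]*d,b+t[1]*e
    return (P+Q)/2,np.linalg.norm(P-Q)
HUE={"red":((0,8),(172,180)),"yellow":((24,34),),"green":((45,80),),"blue":((105,125),)}
def disc(im,c,near,rad):
    h=cv2.cvtColor(im,cv2.COLOR_BGR2HSV);m=np.zeros(im.shape[:2],np.uint8)
    for a,b in HUE[c]: m|=cv2.inRange(h,(a,120,60),(b,255,255))
    k=np.zeros_like(m);cv2.circle(k,near,rad,255,-1);m&=k
    M=cv2.moments(m,True);return (M["m10"]/M["m00"],M["m01"]/M["m00"]),M["m00"]
E
cat > m1.py <<'E'
from h import *
near={"top":dict(red=(281,252),green=(302,250),blue=(277,201),yellow=(298,200)),"side":dict(red=(271,246),green=(285,253),blue=(307,230),yellow=(320,236))}
loc=dict(red=(-50,20),green=(-50,-20),blue=(50,20),yellow=(50,-20))
for n in near:
    im=cv2.imread(f"pics/{n}0.png");W={}
    for c,p in near[n].items():
        px,a=disc(im,c,p,8);W[c]=plane(n,px,.1305)[:2];print(n,c,np.round(px,1),a,np.round(W[c],4))
    A=np.array([loc[c] for c in W])/1e3;B=np.array([W[c] for c in W]);ctr=B.mean(0)
    H=A.T@(B-ctr);yaw=np.arctan2(H[0,1]-H[1,0],H[0,0]+H[1,1]);c,s=np.cos(yaw),np.sin(yaw)
    print("centre",np.round(ctr,4),"yaw",round(yaw,4),"resid mm",np.round((B-ctr-A@np.array([[c,s],[-s,c]]))*1e3,1).tolist())
a=cv2.imread("pics/top0.png")[180:280,235:345];b=cv2.imread("pics/side0.png")[180:280,230:340]
cv2.imwrite("pics/z0.png",np.hstack([cv2.resize(x,(400,364),interpolation=cv2.INTER_CUBIC) for x in(a,b)]))
E
python3 m1.py
```

```text
top red [280.8 251.4] 73.0 [0.5268 0.1346]
top green [301.4 249.4] 69.0 [0.5313 0.095 ]
top blue [277.  200.9] 68.0 [0.6261 0.1455]
top yellow [297.1 199. ] 69.0 [0.6306 0.1062]
centre [0.5787 0.1203] yaw 0.111 resid mm [[0.1, -0.1], [0.1, 0.1], [-0.1, -0.3], [-0.0, 0.2]]
side red [270.6 245.4] 25.0 [0.5261 0.1325]
side green [284.7 251.9] 15.0 [0.5306 0.092 ]
side blue [305.9 228.9] 14.0 [0.6254 0.1431]
side yellow [319.8 234.5] 22.0 [0.6303 0.1036]
centre [0.5781 0.1178] yaw 0.1119 resid mm [[-0.1, 0.4], [-0.0, -0.3], [-0.1, -0.1], [0.3, 0.0]]
```

View pics/z0.png

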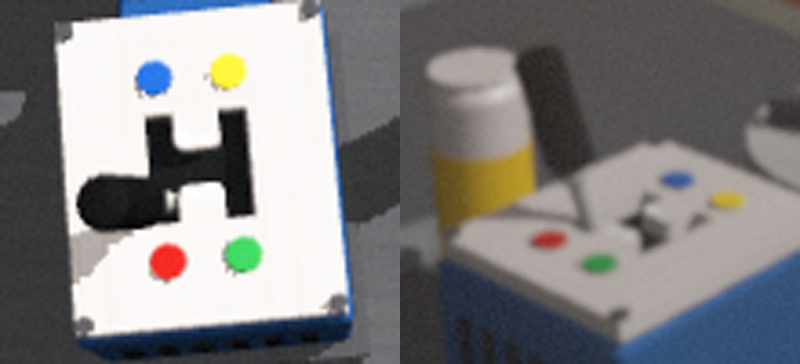

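```bash
cat >> h.py <<'E'
C=np.array([.5785,.119]);YAW=.111
Rz=R.from_euler("z",YAW).as_matrix()
def w(x,y,z): return np.r_[C,0]+Rz@np.array([x,y,z])
def lever(sel,sh,l):
    d=np.array([np.tan(sh),np.tan(sel),1]);d/=np.linalg.norm(d);return w(0,0,.015)+Rz@(l*d)
def go(x,y,z,yawrel,pos,ori):
    p=w(x,y,z)-pos;t=R.from_rotvec(ori).as_matrix()[:,0];a=np.arctan2(t[1],t[0])
    d=(YAW+yawrel-a+np.pi/2)%np.pi-np.pi/2;return np.round(p,4),round(d,3)
E
python3 - <<'E'
from h import *
for s in(-.2,-.16,-.12):
    P=[lever(.185,s,l) for l in(.22,.185,.15)];print(s,np.round(P[0],3),np.round(proj("top",P),1).tolist(),np.round(proj("side",P),1).tolist())
o=r.get_obs();P,O=o["tcp_pos"],o["orientation"]
for a in [(-.085,.037,.3,np.pi/2),(-.085,.037,.195,np.pi/2),(-.025,.036,.195,np.pi/2),(0,.08,.195,0)]: print(a,*go(*a,P,O))
print("can",plane("top",(205,215),.17))
E
```

```text
-0.2 [0.531 0.154 0.227] [[264.0, 240.6], [269.8, 239.6], [275.2, 238.7]] [[263.5, 196.8], [269.4, 212.5], [275.0, 227.7]]
-0.16 [0.54  0.155 0.229] [[263.3, 235.6], [269.3, 235.6], [274.8, 235.5]] [[266.7, 194.8], [271.9, 210.7], [277.1, 226.2]]
-0.12 [0.548 0.156 0.23 ] [[262.8, 230.5], [268.9, 231.5], [274.5, 232.4]] [[269.8, 193.0], [274.5, 209.1], [279.1, 224.9]]
(-0.085, 0.037, 0.3, 1.5707963267948966) [ 0.3004 -0.501   0.0526] 0.396
(-0.085, 0.037, 0.195, 1.5707963267948966) [ 0.3004 -0.501  -0.0524] 0.396
(-0.025, 0.036, 0.195, 1.5707963267948966) [ 0.3601 -0.4953 -0.0524] 0.396
(0, 0.08, 0.195, 0) [ 0.3801 -0.4488 -0.0524] -1.175
can [0.58710127 0.27470248 0.17      ]
```

Emit:
arm_command(
  increments=[
    [[0.015,-0.025,0.02],[0,0,0.02],0],
    [[0.035,-0.055,0.04],[0,0,0.06],0],
    [[0.055,-0.09,0.0526],[0,0,0.1],0],
    [[0.075,-0.125,0.0526],[0,0,0.14],0],
    [[0.095,-0.16,0.0526],[0,0,0.18],0],
    [[0.117,-0.195,0.0526],[0,0,0.22],0],
    [[0.138,-0.23,0.0526],[0,0,0.26],0],
    [[0.159,-0.265,0.0526],[0,0,0.3],0],
    [[0.18,-0.3,0.0526],[0,0,0.35],0],
    [[0.2,-0.333,0.0526],[0,0,0.396],0],
  ],
)

```text
clock: 1.1
tcp_pos: [0.3902, 0.3128, 0.3007]
orientation: [2.093, 2.343, -0.001]
contact_force: [0.5, 0.5, 0.1]
grip_width: 0.0001
```

Emit:
arm_command(
  increments=[
    [[0.02,-0.033,0],[0,0,0],0],
    [[0.04,-0.066,0],[0,0,0],0],
    [[0.06,-0.1,0],[0,0,0],0],
    [[0.08,-0.134,0],[0,0,0],0],
    [[0.1,-0.168,0],[0,0,0],0],
    [[0.1,-0.168,0],[0,0,0],0],
    [[0.1,-0.168,0],[0,0,0],0],
  ],
)

```text
clock: 1.8
tcp_pos: [0.4897, 0.146, 0.3006]
orientation: [-2.097, -2.339, 0.001]
contact_force: [-0.3, 0.9, -0.0]
grip_width: 0.0001
```

```bash
cat > look.py <<'E'
import sys
from h import *
k=sys.argv[1]
I={n:r.grab_frame(n) for n in("top","side")}
a=I["top"][170:290,225:355];b=I["side"][150:290,215:365]
cv2.imwrite(f"pics/{k}.png",np.hstack([cv2.resize(a,(390,360),interpolation=cv2.INTER_CUBIC),cv2.resize(b,(390,364),interpolation=cv2.INTER_CUBIC)[:360]]))
o=r.get_obs();q=Rz.T@(o["tcp_pos"]-np.r_[C,0])
print("t",round(o["clock"],2),"local mm",np.round(q*1e3,1),"F local",np.round(Rz.T@o["contact_force"],2),"w",round(o["grip_width"],4))
for v in sys.argv[2:]:
    x,y,z,t=map(float,v.split(","));print(v,*go(x/1e3,y/1e3,z/1e3,np.radians(t),o["tcp_pos"],o["orientation"]))
E
python3 look.py p1 -85,37,195,90 -25,36,195,90
```

```text
t 1.9 local mm [-85.8  38.7 300.6] F local [-0.14 -0.38  0.4 ] w -0.0001
-85,37,195,90 [ 0.0009 -0.0016 -0.1056] -0.002
-25,36,195,90 [ 0.0607  0.0041 -0.1056] -0.002
```

View pics/p1.png

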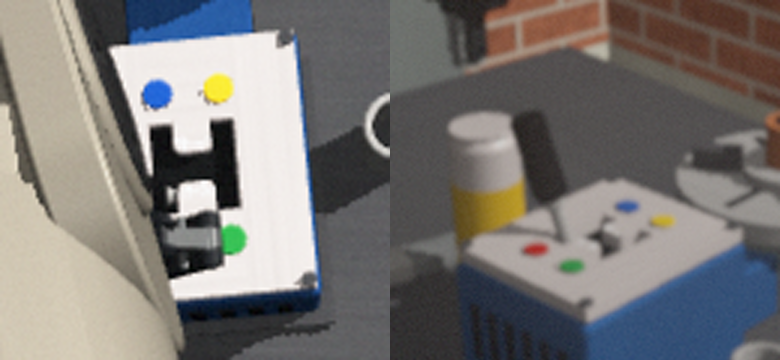

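The arm hides part of the top view, but the side view shows the lever clear and untouched. I'll descend on its −x side.

Emit:
arm_command(
  increments=[
    [[0,-0.001,-0.025],[0,0,0],0],
    [[0.001,-0.001,-0.055],[0,0,0],0],
    [[0.001,-0.001,-0.085],[0,0,0],0],
    [[0.001,-0.001,-0.1055],[0,0,0],0],
    [[0.001,-0.001,-0.1055],[0,0,0],0],
    [[0.001,-0.001,-0.1055],[0,0,0],0],
  ],
)

```text
clock: 2.5
tcp_pos: [0.4904, 0.1469, 0.1957]
orientation: [-2.092, -2.343, 0.0]
contact_force: [0.2, -0.3, 0.1]
grip_width: -0.0002
```

Emit:
arm_command(
  increments=[
    [[0.006,0.001,0],[0,0,0],0],
    [[0.012,0.0013,0],[0,0,0],0],
    [[0.017,0.002,0],[0,0,0],0],
    [[0.022,0.0025,0],[0,0,0],0],
    [[0.026,0.003,0],[0,0,0],0],
    [[0.03,0.0033,0],[0,0,0],0],
    [[0.034,0.0038,0],[0,0,0],0],
    [[0.037,0.004,0],[0,0,0],0],
    [[0.04,0.0044,0],[0,0,0],0],
    [[0.04,0.0044,0],[0,0,0],0],
  ],
)

```text
clock: 3.5
tcp_pos: [0.531, 0.1502, 0.1953]
orientation: [2.095, 2.341, 0.0]
contact_force: [-2.1, 0.2, -0.2]
grip_width: 0.0006
```

```bash
python3 look.py p2 -27,37,195,90 -25,37,195,90
```

```text
t 3.6 local mm [-44.1  36.3 195.3] F local [-0.55  0.56 -0.65] w -0.0001
-27,37,195,90 [ 0.0169  0.0026 -0.0003] -0.0
-25,37,195,90 [ 0.0189  0.0028 -0.0003] -0.0
```

View pics/p2.png

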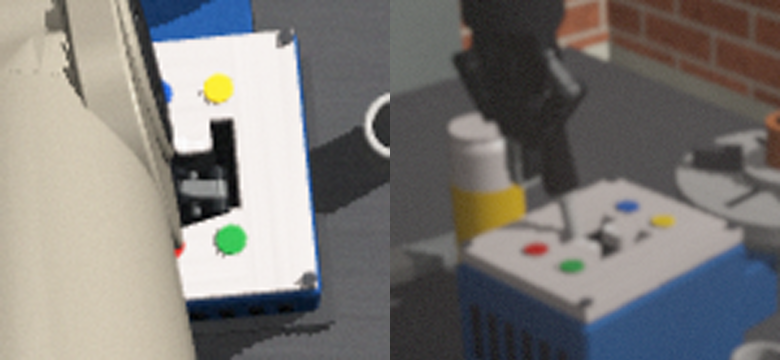

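The fingers are on the lever, with about −2 N along x, and it is moving. I'll continue to the crossbar, which needs about 18 mm more.

Emit:
arm_command(
  increments=[
    [[0.003,0.0005,0],[0,0,0],0],
    [[0.006,0.001,0],[0,0,0],0],
    [[0.009,0.0015,0],[0,0,0],0],
    [[0.012,0.002,0],[0,0,0],0],
    [[0.014,0.002,0],[0,0,0],0],
    [[0.016,0.0025,0],[0,0,0],0],
    [[0.018,0.0025,0],[0,0,0],0],
    [[0.018,0.0025,0],[0,0,0],0],
  ],
)

```text
clock: 4.4
tcp_pos: [0.5489, 0.1527, 0.1954]
orientation: [2.095, 2.341, 0.0]
contact_force: [-1.9, 0.2, -0.4]
grip_width: 0.0001
```

Emit:
arm_command(
  increments=[
    [[-0.015,-0.0015,0],[0,0,0],0],
    [[-0.04,-0.004,0],[0,0,0],0],
    [[-0.04,-0.004,0.04],[0,0,0],0],
    [[-0.04,-0.004,0.08],[0,0,0],0],
    [[-0.04,-0.004,0.105],[0,0,0],0],
    [[-0.04,-0.004,0.105],[0,0,0],0],
  ],
)

```text
clock: 5.0
tcp_pos: [0.511, 0.1493, 0.3047]
orientation: [2.093, 2.339, 0.012]
contact_force: [0.9, 0.6, -0.8]
grip_width: 0.0001
```

```bash
python3 look.py p3 0,85,300,0 0,85,195,0
python3 - <<'E'
from h import *
for s in(-.04,-.02,0,.02,.04):
    P=[lever(.185,s,l) for l in(.22,.185,.15,.12)];q=proj("side",P);print(s,np.round((q-[215,150])*[2.6,2.6],0).tolist(), np.round((proj("top",P)[:1]-[225,170])*3,0).tolist())
E
```

```text
t 5.1 local mm [-65.8  37.2 300.8] F local [-0.38  0.13 -0.89] w -0.0001
0,85,300,0 [ 0.0601  0.0548 -0.0008] -1.571
0,85,195,0 [ 0.0601  0.0548 -0.1058] -1.571
-0.04 [[159.0, 104.0], [168.0, 147.0], [178.0, 189.0], [185.0, 224.0]] [[110.0, 152.0]]
-0.02 [[163.0, 102.0], [172.0, 145.0], [180.0, 187.0], [187.0, 223.0]] [[110.0, 144.0]]
0 [[167.0, 100.0], [175.0, 144.0], [183.0, 186.0], [190.0, 222.0]] [[109.0, 137.0]]
0.02 [[171.0, 99.0], [179.0, 142.0], [186.0, 185.0], [192.0, 221.0]] [[109.0, 129.0]]
0.04 [[176.0, 97.0], [182.0, 141.0], [188.0, 184.0], [194.0, 220.0]] [[108.0, 122.0]]
```

View pics/p3.png

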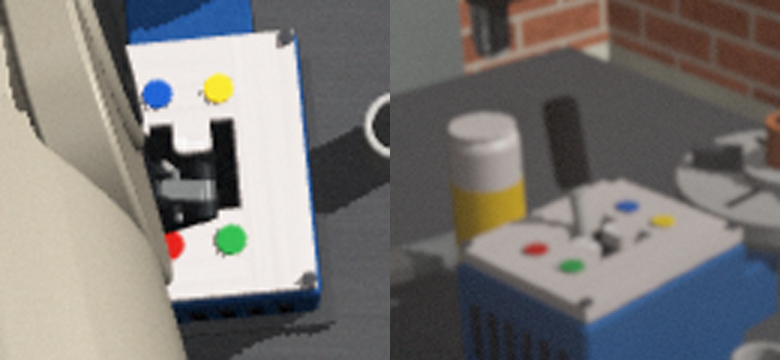

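Side crop: the grip axis runs from (170,100) to (182,187), which matches shift ≈ 0 to 0.015, so the lever is in the crossbar. Next I'll turn the hand and come down on the +y side.

Emit:
arm_command(
  increments=[
    [[0,0.01,0],[0,0,-0.14],0],
    [[0.005,0.02,0],[0,0,-0.28],0],
    [[0.01,0.03,0],[0,0,-0.42],0],
    [[0.02,0.04,0],[0,0,-0.56],0],
    [[0.03,0.05,0],[0,0,-0.7],0],
    [[0.04,0.055,0],[0,0,-0.84],0],
    [[0.05,0.055,0],[0,0,-0.98],0],
    [[0.06,0.055,0],[0,0,-1.12],0],
    [[0.06,0.055,0],[0,0,-1.26],0],
    [[0.06,0.055,0],[0,0,-1.4],0],
  ],
)

```text
clock: 6.1
tcp_pos: [0.5683, 0.2033, 0.2984]
orientation: [3.11, 0.431, -0.004]
contact_force: [-1.0, -0.0, -0.2]
grip_width: 0.0
```

Emit:
arm_command(
  increments=[
    [[0,0,0],[0,0,-0.1],0],
    [[0,0,0],[0,0,-0.171],0],
    [[0,0,-0.03],[0,0,-0.171],0],
    [[0,0,-0.065],[0,0,-0.171],0],
    [[0,0,-0.095],[0,0,-0.171],0],
    [[0,0,-0.1055],[0,0,-0.171],0],
    [[0,0,-0.1055],[0,0,-0.171],0],
  ],
)

```text
clock: 6.8
tcp_pos: [0.5674, 0.2031, 0.1927]
orientation: [3.134, 0.174, -0.006]
contact_force: [-0.4, -1.7, -0.1]
grip_width: -0.0002
```

```bash
python3 look.py p4 0,65,195,0 0,25,195,0 0,-4,195,0
```

```text
t 6.9 local mm [  0.2  85.1 195.6] F local [ 0.23 -0.67  0.11] w 0.0
0,65,195,0 [ 0.002  -0.02   -0.0006] 0.0
0,25,195,0 [ 0.0065 -0.0598 -0.0006] 0.0
0,-4,195,0 [ 0.0097 -0.0886 -0.0006] 0.0
```

Emit:
arm_command(
  increments=[
    [[0.001,-0.01,0],[0,0,0],0],
    [[0.002,-0.018,0],[0,0,0],0],
    [[0.0025,-0.023,0],[0,0,0],0],
    [[0.003,-0.028,0],[0,0,0],0],
    [[0.0036,-0.033,0],[0,0,0],0],
    [[0.0041,-0.038,0],[0,0,0],0],
    [[0.0047,-0.043,0],[0,0,0],0],
    [[0.0052,-0.048,0],[0,0,0],0],
    [[0.0058,-0.053,0],[0,0,0],0],
    [[0.0058,-0.053,0],[0,0,0],0],
  ],
)

```text
clock: 7.9
tcp_pos: [0.5745, 0.1495, 0.1949]
orientation: [3.136, 0.172, -0.0]
contact_force: [0.9, 0.3, 0.4]
grip_width: 0.0003
```

```bash
python3 look.py p5 0,0,195,0 0,-4,195,0
```

```text
t 8.0 local mm [ -0.6  31.6 194.8] F local [-0.25  0.43 -0.58] w 0.0001
0,0,195,0 [ 0.0041 -0.0313  0.0002] 0.0
0,-4,195,0 [ 0.0045 -0.0353  0.0002] 0.0
```

View pics/p5.png

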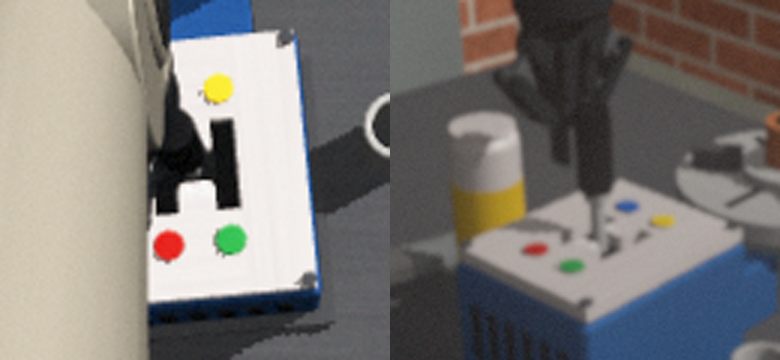

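The lever is crossing: its rod stands in the crossbar at about (600,225) in the side crop. The side load is under 1 N. I'll go on to y ≈ 0.

Emit:
arm_command(
  increments=[
    [[0.0008,-0.005,0],[0,0,0],0],
    [[0.0015,-0.01,0],[0,0,0],0],
    [[0.002,-0.015,0],[0,0,0],0],
    [[0.0026,-0.02,0],[0,0,0],0],
    [[0.0032,-0.024,0],[0,0,0],0],
    [[0.0037,-0.028,0],[0,0,0],0],
    [[0.004,-0.0313,0],[0,0,0],0],
    [[0.004,-0.0313,0],[0,0,0],0],
  ],
)

```text
clock: 8.8
tcp_pos: [0.5784, 0.1186, 0.1948]
orientation: [3.136, 0.173, -0.0]
contact_force: [0.5, 0.9, 0.8]
grip_width: -0.0001
```

Emit:
arm_command(
  increments=[
    [[0.0002,-0.0015,0],[0,0,0],0],
    [[0.0003,-0.003,0],[0,0,0],0],
    [[0.0003,-0.003,0],[0,0,0],0],
  ],
)

```text
clock: 9.1
tcp_pos: [0.5787, 0.1163, 0.1948]
orientation: [3.137, 0.174, -0.0]
contact_force: [0.0, 2.4, -0.3]
grip_width: -0.0004
```

```bash
python3 look.py p6 0,-4,195,0 0,50,195,0
python3 - <<'E'
from h import *
for s in(-.03,0,.03):
  for l in(-.205,-.185,-.165,-.145):
    P=[lever(l,s,v) for v in(.22,.15)];q=proj("side",P);print(s,l,np.round((q-[215,150])*2.6+[390,0],0).tolist(), np.round((proj("top",P)-[225,170])*3,0).tolist())
E
```

```text
t 9.2 local mm [-1.000e-01 -2.500e+00  1.948e+02] F local [0.48 1.2  0.24] w 0.0
0,-4,195,0 [ 0.0003 -0.0014  0.0002] -0.0
0,50,195,0 [-0.0057  0.0522  0.0002] -0.0
-0.03 -0.205 [[631.0, 132.0], [622.0, 210.0]] [[259.0, 134.0], [240.0, 158.0]]
-0.03 -0.185 [[627.0, 130.0], [619.0, 209.0]] [[252.0, 135.0], [235.0, 158.0]]
-0.03 -0.165 [[622.0, 127.0], [616.0, 207.0]] [[244.0, 135.0], [230.0, 158.0]]
-0.03 -0.145 [[618.0, 125.0], [613.0, 205.0]] [[236.0, 136.0], [225.0, 158.0]]
0 -0.205 [[637.0, 130.0], [626.0, 208.0]] [[258.0, 123.0], [239.0, 151.0]]
0 -0.185 [[633.0, 127.0], [623.0, 207.0]] [[251.0, 124.0], [234.0, 151.0]]
0 -0.165 [[629.0, 124.0], [620.0, 205.0]] [[243.0, 124.0], [229.0, 151.0]]
0 -0.145 [[624.0, 122.0], [618.0, 203.0]] [[235.0, 124.0], [225.0, 151.0]]
0.03 -0.205 [[643.0, 127.0], [630.0, 207.0]] [[257.0, 112.0], [238.0, 144.0]]
0.03 -0.185 [[639.0, 124.0], [627.0, 205.0]] [[250.0, 113.0], [234.0, 144.0]]
0.03 -0.165 [[635.0, 122.0], [624.0, 203.0]] [[242.0, 113.0], [229.0, 144.0]]
0.03 -0.145 [[631.0, 120.0], [622.0, 201.0]] [[234.0, 113.0], [224.0, 144.0]]
```

View pics/p6.png

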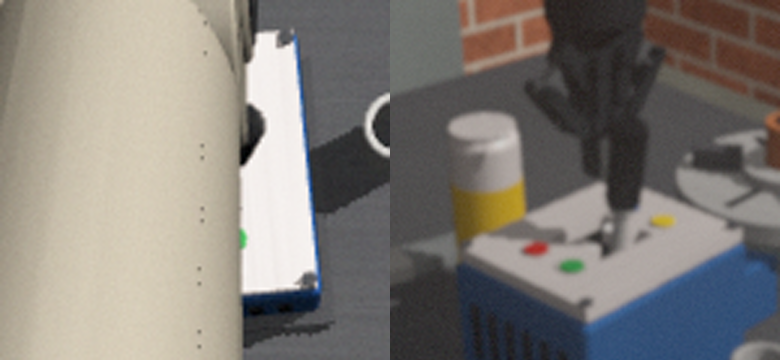

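Crop: grip top near (628,127), with its right edge at x ≈ 264 in the top crop. That gives a lean of about −0.16 to −0.17. I'll nudge it 2 mm more and watch the force, then back off and lift.

Emit:
arm_command(
  increments=[
    [[0.0001,-0.001,0],[0,0,0],0],
    [[0.0002,-0.002,0],[0,0,0],0],
    [[0.0002,-0.002,0],[0,0,0],0],
  ],
)

```text
clock: 9.5
tcp_pos: [0.5789, 0.1142, 0.1949]
orientation: [3.137, 0.174, -0.0]
contact_force: [-0.2, 1.6, -0.6]
grip_width: -0.0
```

Emit:
arm_command(
  increments=[
    [[-0.001,0.01,0],[0,0,0],0],
    [[-0.0057,0.04,0],[0,0,0],0],
    [[-0.0057,0.05,0.03],[0,0,0],0],
    [[-0.0057,0.05,0.07],[0,0,0],0],
    [[-0.0057,0.05,0.105],[0,0,0],0],
    [[-0.0057,0.05,0.105],[0,0,0],0],
    [[-0.0057,0.05,0.105],[0,0,0],0],
  ],
)

```text
clock: 10.2
tcp_pos: [0.5735, 0.1649, 0.3007]
orientation: [-3.136, -0.175, -0.003]
contact_force: [-1.3, -0.1, 0.0]
grip_width: -0.0001
```

```bash
python3 look.py p7 70,20,300,90 70,-36,300,90 70,-36,193,90
```

```text
t 10.3 local mm [ -0.9  46.  298.8] F local [ 0.23 -0.2  -0.72] w -0.0
70,20,300,90 [ 0.0733 -0.018   0.0012] 1.571
70,-36,300,90 [ 0.0795 -0.0736  0.0012] 1.571
70,-36,193,90 [ 0.0795 -0.0736 -0.1058] 1.571
```

View pics/p7.png

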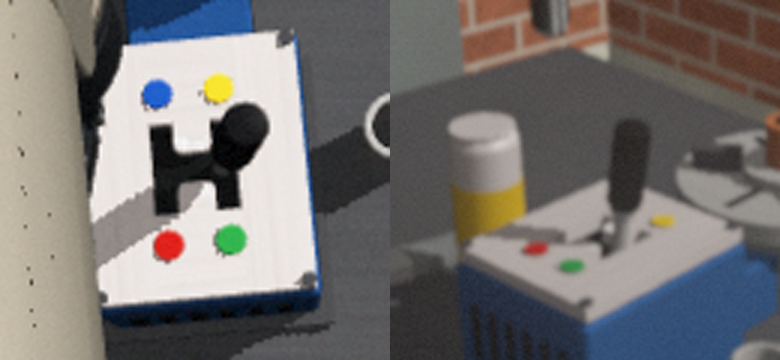

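Top crop: the grip top is at (245,126), giving selector ≈ −0.17 and shift ≈ 0, so the lever is in the −y column at the crossbar. Next I'll go round to its +x side.

Emit:
arm_command(
  increments=[
    [[0.015,0,0.001],[0,0,0.14],0],
    [[0.03,-0.005,0.001],[0,0,0.28],0],
    [[0.045,-0.015,0.001],[0,0,0.42],0],
    [[0.055,-0.025,0.001],[0,0,0.56],0],
    [[0.0593,-0.035,0.001],[0,0,0.7],0],
    [[0.0593,-0.045,0.001],[0,0,0.84],0],
    [[0.0593,-0.055,0.001],[0,0,0.98],0],
    [[0.0593,-0.065,0.001],[0,0,1.12],0],
    [[0.0593,-0.0719,0.001],[0,0,1.26],0],
    [[0.0593,-0.0719,0.001],[0,0,1.4],0],
  ],
)

```text
clock: 11.3
tcp_pos: [0.6319, 0.0908, 0.2991]
orientation: [-2.282, -2.157, 0.005]
contact_force: [0.5, 0.0, -0.6]
grip_width: -0.0002
```

Emit:
arm_command(
  increments=[
    [[0,0,0],[0,0,0.1],0],
    [[0,0,0],[0,0,0.171],0],
    [[0,0,0],[0,0,0.171],0],
    [[0,0,-0.03],[0,0,0.171],0],
    [[0,0,-0.065],[0,0,0.171],0],
    [[0,0,-0.095],[0,0,0.171],0],
    [[0,0,-0.107],[0,0,0.171],0],
    [[0,0,-0.107],[0,0,0.171],0],
  ],
)

```text
clock: 12.1
tcp_pos: [0.6312, 0.0924, 0.1916]
orientation: [-2.094, -2.339, 0.006]
contact_force: [-0.3, -0.3, 0.7]
grip_width: -0.0002
```

```bash
python3 look.py p8 25,-32,193,90 -10,-32,193,90
```

```text
t 12.2 local mm [ 51.4 -32.3 194.8] F local [-0.14  0.55  0.8 ] w 0.0001
25,-32,193,90 [-0.0263 -0.0026 -0.0018] 0.001
-10,-32,193,90 [-0.0611 -0.0065 -0.0018] 0.001
```

Emit:
arm_command(
  increments=[
    [[-0.01,-0.001,0],[0,0,0],0],
    [[-0.018,-0.002,0],[0,0,0],0],
    [[-0.023,-0.0026,0],[0,0,0],0],
    [[-0.028,-0.0031,0],[0,0,0],0],
    [[-0.032,-0.0035,0],[0,0,0],0],
    [[-0.036,-0.004,0],[0,0,0],0],
    [[-0.04,-0.0044,0],[0,0,0],0],
    [[-0.04,-0.0044,0],[0,0,0],0],
  ],
)

```text
clock: 13.0
tcp_pos: [0.5923, 0.0881, 0.194]
orientation: [-2.095, -2.341, -0.0]
contact_force: [1.8, -0.4, 1.0]
grip_width: -0.0002
```

Emit:
arm_command(
  increments=[
    [[-0.003,-0.0003,0],[0,0,0],0],
    [[-0.006,-0.0007,0],[0,0,0],0],
    [[-0.009,-0.001,0],[0,0,0],0],
    [[-0.012,-0.0013,0],[0,0,0],0],
    [[-0.014,-0.0015,0],[0,0,0],0],
    [[-0.014,-0.0015,0],[0,0,0],0],
  ],
)

```text
clock: 13.6
tcp_pos: [0.578, 0.0866, 0.1937]
orientation: [-2.094, -2.341, 0.001]
contact_force: [1.1, -0.1, -0.0]
grip_width: 0.0005
```

```bash
python3 look.py p8b -10,-32,195,90
python3 - <<'E'
from h import *
for s in(-.215,-.2,-.17,-.14):
  for l in(-.185,):
    P=[lever(l,s,v) for v in(.22,.15)];q=proj("side",P);print(s,l,np.round((q-[215,150])*2.6+[390,0],0).tolist(), np.round((proj("top",P)-[225,170])*3,0).tolist())
E
```

```text
t 13.7 local mm [ -3.9 -32.2 193.7] F local [ 0.43 -0.81  0.66] w 0.0
-10,-32,195,90 [-0.0061 -0.0005  0.0013] -0.0
-0.215 -0.185 [[587.0, 152.0], [593.0, 224.0]] [[256.0, 205.0], [238.0, 202.0]]
-0.2 -0.185 [[590.0, 150.0], [595.0, 223.0]] [[256.0, 199.0], [238.0, 198.0]]
-0.17 -0.185 [[597.0, 146.0], [599.0, 220.0]] [[255.0, 188.0], [237.0, 191.0]]
-0.14 -0.185 [[603.0, 142.0], [604.0, 217.0]] [[255.0, 176.0], [237.0, 184.0]]
```

View pics/p8b.png

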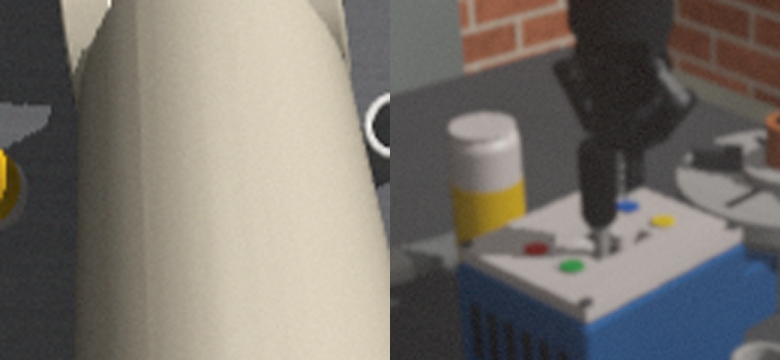

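The lever is in the green slot at shift ≈ −0.17 (grip from (600,145) to (600,220)). I'll finish in small steps and watch for a rise in force.

Emit:
arm_command(
  increments=[
    [[-0.0015,-0.0002,0],[0,0,0],0],
    [[-0.003,-0.0003,0],[0,0,0],0],
    [[-0.0045,-0.0005,0],[0,0,0],0],
    [[-0.0045,-0.0005,0],[0,0,0],0],
  ],
)

```text
clock: 14.1
tcp_pos: [0.5739, 0.0861, 0.1939]
orientation: [-2.095, -2.341, 0.0]
contact_force: [1.3, 0.1, -0.5]
grip_width: -0.0001
```

Emit:
arm_command(
  increments=[
    [[-0.0005,0,0],[0,0,0],0],
    [[-0.001,-0.0001,0],[0,0,0],0],
    [[-0.001,-0.0001,0],[0,0,0],0],
  ],
)

```text
clock: 14.4
tcp_pos: [0.573, 0.086, 0.1939]
orientation: [-2.095, -2.341, -0.0]
contact_force: [2.3, 0.4, -0.1]
grip_width: -0.0002
```

```bash
python3 look.py p9 -10,-32,194,90
```

```text
t 14.5 local mm [ -9.1 -32.2 193.9] F local [ 1.36 -0.26 -0.16] w 0.0002
-10,-32,194,90 [-0.0009  0.0001  0.0001] -0.0
```

Emit:
arm_command(
  increments=[
    [[-0.0007,-0.0001,0],[0,0,0],0],
    [[-0.0007,-0.0001,0],[0,0,0],0],
  ],
)

```text
clock: 14.7
tcp_pos: [0.5723, 0.0859, 0.1939]
orientation: [-2.095, -2.341, -0.0]
contact_force: [1.2, -0.0, -0.5]
grip_width: 0.0001
```

Emit:
arm_command(
  increments=[
    [[-0.0007,-0.0001,0],[0,0,0],0],
    [[-0.0007,-0.0001,0],[0,0,0],0],
  ],
)

```text
clock: 14.9
tcp_pos: [0.5716, 0.0859, 0.1939]
orientation: [-2.095, -2.341, -0.0]
contact_force: [1.1, 0.0, -0.6]
grip_width: 0.0
```

Emit:
arm_command(
  increments=[
    [[-0.0006,-0.0001,0],[0,0,0],0],
    [[-0.0006,-0.0001,0],[0,0,0],0],
  ],
)

```text
clock: 15.1
tcp_pos: [0.5712, 0.0857, 0.194]
orientation: [2.094, 2.341, 0.001]
contact_force: [2.3, 0.2, -0.8]
grip_width: -0.0001
```

Emit:
arm_command(
  increments=[
    [[-0.0006,-0.0001,0],[0,0,0],0],
    [[-0.0006,-0.0001,0],[0,0,0],0],
  ],
)

```text
clock: 15.3
tcp_pos: [0.5709, 0.0857, 0.1941]
orientation: [2.094, 2.341, 0.001]
contact_force: [4.1, 1.5, -1.0]
grip_width: 0.0004
```

```bash
python3 look.py p10
```

```text
t 15.4 local mm [-11.3 -32.3 194.1] F local [4.32 1.68 0.31] w 0.0002
```

View pics/p10.png

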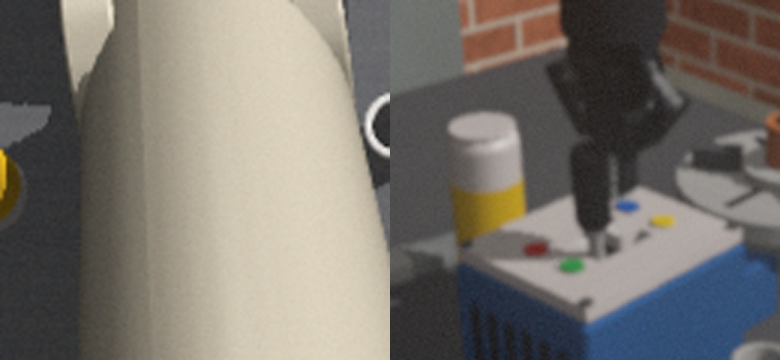

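The force rose to about 4 N and the hand stopped advancing, so the lever is at the slot's end. The grip, from (588,150) to (592,225), matches −0.215. I'll back off, lift clear and check.

Emit:
arm_command(
  increments=[
    [[0.01,0.001,0],[0,0,0],0],
    [[0.03,0.0033,0],[0,0,0],0],
    [[0.05,0.0055,0.02],[0,0,0],0],
    [[0.05,0.0055,0.06],[0,0,0],0],
    [[0.05,0.0055,0.1],[0,0,0],0],
    [[0.05,0.03,0.14],[0,0,0],0],
    [[0.05,0.07,0.16],[0,0,0],0],
    [[0.04,0.11,0.16],[0,0,0],0],
    [[0.02,0.15,0.16],[0,0,0],0],
    [[0,0.19,0.16],[0,0,0],0],
  ],
)

```text
clock: 16.4
tcp_pos: [0.5695, 0.2768, 0.3536]
orientation: [-2.095, -2.34, 0.003]
contact_force: [0.2, 0.9, -0.4]
grip_width: -0.0002
```

Emit:
arm_command(
  increments=[
    [[-0.02,0.035,0],[0,0,0],0],
    [[-0.04,0.07,0],[0,0,0],0],
    [[-0.06,0.1,0],[0,0,0],0],
    [[-0.06,0.1,0],[0,0,0],0],
    [[-0.06,0.1,0],[0,0,0],0],
  ],
)

```text
clock: 16.9
tcp_pos: [0.5097, 0.3762, 0.3534]
orientation: [-2.092, -2.344, 0.003]
contact_force: [0.6, -0.4, -0.1]
grip_width: 0.0002
```

```bash
python3 look.py p11
```

```text
t 17.0 local mm [-38.5 260.9 353.7] F local [ 0.37 -0.56  0.18] w 0.0003
```

View pics/p11.png

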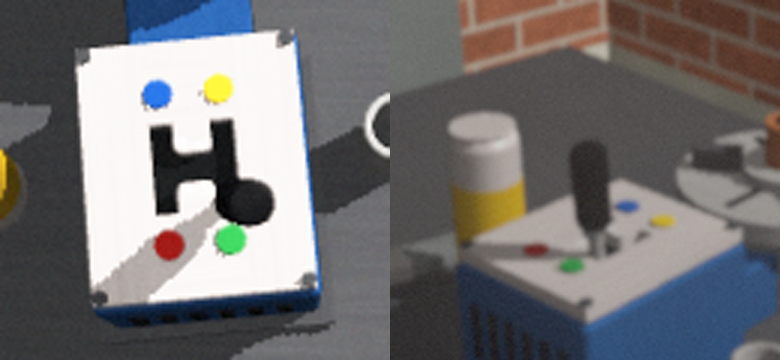

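Top crop: the grip top is at about (250,203), against a prediction of (256,205) fully home and (256,199) at −0.20. The side crop agrees, the hand is clear, and the can has not moved.

```bash
python3 -c "
from bench import r
print(r.hand_in())"
```

```text
the job is handed in; nothing more can be done
None
```

The lever is home in the green slot (the −x, −y one), and I handed the job in at about 17 s. I pushed it with the closed fingers only, in three moves: +x from the red slot to the crossbar, −y across, then −x home. It never entered the yellow or blue slot.

- **Force:** readings stayed between 1 and 3 N while pushing. They rose to about 4–5 N at the slot's end, where I stopped and backed off.
- **Final pictures:** both views put the lever at shift about −0.21 and selector about −0.17. That is within about 0.005 rad of fully home, roughly what the pictures can resolve.
- **Hand and bystanders:** the hand finished well clear, at z = 0.35 m, with the force near zero. The can looks unmoved. The hammer, brush and pipe piece were not, or only partly, in the last crops; the hand never went below z = 0.19 m or near them.
- **Disagreement:** in the −y column, the top view gave a selector lean of about −0.16 to −0.17, while the finger position gave about −0.18. Both are inside the column's play, allowing for the 2 mm calibration.

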